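Seat the tray scraper on its sloping peg

TASK

Hang the tray scraper, the one whose handle ends in a steel eye, on the slim peg of the sloping stand, blade hanging down the slope. Slide the eye along the peg until it meets the sprung rubber collar near the root, wherever that is set, and press it on with about 6 N (at least 4 N) for a moment to seat it: while you hold it, never push or knock it against the stand with more than 20 N. Then let go, and leave the other things on the bench where they are.

Things in the scene. Friction and masses are not known exactly. Their poses are not given: they have to be found in the camera images.
- scraper: Tray scraper lying flat, 192 mm long, 130 g. Origin: eye centre, on the flat underside; +x from blade to eye, z up along the eye's axis. Steel ring eye: 38 mm outside, 13 mm hole, 9 mm thick. Black handle 22 mm wide (y), 12 mm thick, x -17 to -117 mm; steel blade 72 mm wide, 4 mm thick, x -113 to -173 mm. Underside at z = 0 throughout.
- scraper_grip (a point): Point in the middle of the handle, 60 mm from the eye's centre towards the blade and 6 mm above the underside; a good place to grasp, across the 22 mm width.
- tool_stand: Fixed bent-steel stand whose sloping plate carries the slim peg; foot 185 x 100 mm. Origin: centre of the foot, at bench height. The plate (100 mm wide, 200 mm along the slope) rises at 22.5 degrees towards +x, from 12 mm high at its near edge (92 mm before the origin) to 88 mm.
- peg: Slim steel peg, 10 mm diameter, 68 mm long, tip chamfered, square to the plate. Origin: its root on the plate, 180 mm up the slope. z along the peg out of the plate (up, leaning 22.5 degrees to the robot), x up the slope, y across. A sprung rubber collar (26 mm wide, about 1.6 N per mm, gives 4 mm) sits round it; its upper face may be set anywhere from 10 to 34 mm above the plate.
- peg_tip (a point): Centre of the free end of the peg, 68 mm from its root along its z.
- roll_stand: The other stand, fixed, of the same size and shape as the tool stand, with a fat spindle (34 mm) that already carries a label roll (88 mm diameter, 50 mm high). Origin: centre of its foot. Not to be used.
- plain_scraper: Bystander: a shorter scraper with a plain handle and no eye, lying flat, 142 mm long, blade 90 mm wide. Origin: on the underside where blade and handle meet, handle to +x.
- seed_jar: Bystander: standing jar, 72 mm diameter, 110 mm high. Origin: centre of its underside.
- label_roll: Bystander: loose label roll standing on its flat end, 80 mm diameter, 50 mm high. Origin: centre of its underside.
- mist_bottle: Bystander: standing white bottle, 68 mm diameter, 190 mm high. Origin: centre of its underside.
Not all that is in view belongs to the job. What is shaped like the scraper but green or purple is not meant. What is shaped like the tool_stand but blue is not meant.

How it is judged:
By the outcome, as a careful person would: the job done as asked, in the order asked, and still so for the second after the job is handed in, with the robot touching nothing.
It also fails if it takes over 54 s, if anything falls off the work surface, if the arm or the gripper's body presses on something with over 40 N, if the wrist force passes 120 N, or if a joint passes its speed limit or range.

ROBOT

A 7-joint arm with a two-finger parallel gripper is mounted at the origin on the work surface. World frame = base frame: x ahead of the robot, y to its left, z up, the work surface at z = 0. Lengths are in m, angles in rad, forces in N, time in s.
With the tool pointing down it reaches from about 0.4 to 0.875 m from the base axis. Payload 19.3 kg.
Tool frame: the origin (TCP) lies at the very end of the fingers, on their centre line; the grasp point (between the pads) lies 19 mm behind it; z points along the fingers, y is the line along which they close (so a half turn about z gives the same grasp; the last joint's range is limited). The gripper opens to 85 mm and grips with 20 to 120 N. Pads are 22 mm wide; open, the fingers measure 114 mm over their backs; the gripper's body (76 mm by 85 mm) begins 54 mm behind the grasp point. The pads swing forward as they close: fully open they stand 13 mm farther back than shut.
Start: joints at [1.22, 0.521, -0.036, 1.599, 0.021, 1.021, -0.113], TCP at [0.173, -0.601, 0.231] pointing down, gripper open.
Joint ranges: [-2.91, 2.91], [-0.3, 2.13], [-1.5, 1.42], [0.17, 2.43], [-1.26, 4.41], [0.16, 1.93], [-2.52, 2.52]. Speed limits (rad/s): [1.89, 1.89, 2.39, 2.39, 3.01, 3.01, 3.01].

INTERFACE

Orientations are given as [roll, pitch, yaw] about the fixed x, y, z axes, in that order (R = Rz(yaw) Ry(pitch) Rx(roll)).
In Python, from workcell import monitor, optics, workorder gives the robot as it stands.
- The arm moves only by the tool apply_moves, never from a script. Its arguments are lists of equal length, an entry for each row: "linear": the shift along the tool's x, y, z each as a share of 0.1 m, from -1 to 1, a list of three; "delta_rot": the turn, a rotation vector about the tool's x, y, z each as a share of 120 degrees, from -1 to 1, a list of three. A call has exactly 5 rows; each row is the pose to reach, as a shift and turn from the pose commanded when the call began, along the tool's axes at that moment; what a row does not reach only later rows make up. A row lasts 1/12 s, in which the tool goes at most 41.7 mm and 7.16 degrees, less where a joint would pass 70% of its speed; a pose out of reach is approached as far as the arm can. A call with a number of a shift or a turn outside -1 to 1 is refused whole. A call with a gripper value outside its range is refused whole. "gripper" is the opening, from -1 (shut) to 1 (fully open), set as the call begins (left out, the last holds). The fingers move at their own pace and stop on an object; "force" is the grip in N (left out, the last holds). Time passes only in rows, so rows that repeat a pose let the fingers close, or fill a call up. It gives the time, the measured TCP pose, the force, the opening and the grip force at its end, in the units of the state.
- monitor.observe(): the state, without advancing time (a new reading comes with each control period).
- optics.grab_frame(name): name is "side" or "top" or "wrist"; returns (picture, depth): 400x640x3 uint8, red, green, blue; 400x640 float32, m along the optical axis (not along the pixel's ray), 0 where there is no reading.
- optics.camera_info(name): a dict with "fx", "fy", "cx", "cy" (pixels), "rvec" (rotation vector, rad) and "tvec" (3), from world to camera coordinates, as OpenCV has them; the wrist camera has in their place "T_tool_cam" (4x4, takes a point from camera to tool coordinates, whose origin is the TCP and whose axes are the flange's). Camera axes: x right, y down, z forward; pixel columns grow to the right and rows downward; lengths in m; the calibration is good to about 2 mm. A picture is of the moment at which its call begins: read the wrist's pose just before it. camera_info takes no time and is no camera call.
- workorder.job_done(): hands the job in; it is judged then, once.
The state is a dict: "clock": time; "qpos": joint angles; "qd": joint speeds; "joint_efforts": joint torques, N m; "position": TCP position; "tool_rot": TCP orientation; "force": force on the tool from outside, world axes, zero at the start; "moment": the same for the moment, N m; "grip_width": finger opening in m; "finger_force": force on a finger pad.
Only numpy, scipy, OpenCV 4.12 (cv2) and the standard library are available. Lean on these libraries where they do the work, as an engineer would, in place of code of your own. Each camera call takes 0.05 s, during which the arm holds its last target. There are 200 camera calls.

## Working session

There is one attempt and no reset: what is moved stays moved. The work goes in short steps, Python scripts to look and compute and a tool call to move; the robot and the scene stay as the last step left them, time stands still between calls to the robot, and variables do not carry over. Pictures are saved under pics/ and viewed, at most 10 in all, crops included, and the job is handed in when it is done.

Besides the shell and the picture viewer there is one more tool, called after ">>>" as a command line: name --argument value ..., lists and objects as JSON in quotes. apply_moves: Moves the arm, as the interface text tells. Its arguments: {"type":"object","properties":{"linear":{"type":"array"},"delta_rot":{"type":"array"},"gripper":{"type":"number"},"force":{"type":"number"}},"required":["linear","delta_rot"]}

```bash
mkdir -p pics; ls; cat > h.py <<'E'
import numpy as np,cv2
from scipy.spatial.transform import Rotation as R
from workcell import monitor,optics,workorder
def cam(n):
    c=optics.camera_info(n);K=np.array([[c['fx'],0,c['cx']],[0,c['fy'],c['cy']],[0,0,1]])
    if n=='wrist':
        s=monitor.observe();T=np.eye(4);T[:3,:3]=R.from_euler('xyz',s['tool_rot']).as_matrix();T[:3,3]=s['position']
        return K,T@np.array(c['T_tool_cam'])
    T=np.eye(4);T[:3,:3]=R.from_rotvec(np.ravel(c['rvec'])).as_matrix();T[:3,3]=np.ravel(c['tvec']);return K,np.linalg.inv(T)
def grab(n):
    K,T=cam(n);p,d=optics.grab_frame(n)
    v,u=np.mgrid[:400,:640]
    P=np.stack([(u-K[0,2])/K[0,0]*d,(v-K[1,2])/K[1,1]*d,d],-1)@T[:3,:3].T+T[:3,3]
    P[d==0]=np.nan
    return p,d,P,K,T
def save(n,p,s=1): cv2.imwrite('pics/'+n+'.png',cv2.resize(p[:,:,::-1],None,fx=s,fy=s,interpolation=cv2.INTER_CUBIC))
E
python3 - <<'E'
from h import *
print(monitor.observe())
for n in('side','top'):
    p,d,P,K,T=grab(n);save(n,p);np.savez('pics/'+n,p=p,P=P,K=K,T=T,d=d);print(n,K,T.round(3))
E
```

```text
pics
{'clock': 0.0, 'qpos': array([ 1.21979735,  0.52200873, -0.03632305,  1.59998307,  0.02115447,
        1.02109635, -0.11280524]), 'qd': array([-5.86325758e-04,  2.28502140e-04, -1.06753784e-03, -1.77892423e-04,
        9.65526123e-05,  6.02374439e-04, -1.60416035e-03]), 'joint_efforts': array([-9.09132923e-04, -9.27109051e+01,  1.97985917e+00, -3.69927156e+01,
        1.79225137e-02,  8.22554401e-03, -1.16330054e-05]), 'position': array([ 0.17308671, -0.60021457,  0.23073799]), 'tool_rot': array([-3.14048072e+00,  4.23144211e-05,  2.80755757e-01]), 'force': array([ 0.9518845 ,  0.05043266, -0.80291095]), 'moment': array([-0.01897806, -0.02653112, -0.01485774]), 'finger_force': 0.0, 'grip_width': 0.08528165816523078}
side [[440.98456902   0.         320.89505158]
 [  0.         440.98456902 208.00954256]
 [  0.           0.           1.        ]] [[-0.952 -0.212  0.22   0.202]
 [-0.306  0.643 -0.702  0.984]
 [ 0.008 -0.736 -0.677  1.019]
 [ 0.     0.     0.     1.   ]]
top [[461.46063562   0.         312.2828859 ]
 [  0.         461.46063562 207.71105047]
 [  0.           0.           1.        ]] [[ 0.021 -0.994  0.108  0.389]
 [-1.    -0.018  0.025  0.028]
 [-0.023 -0.109 -0.994  1.187]
 [ 0.     0.     0.     1.   ]]
```

View pics/top.png

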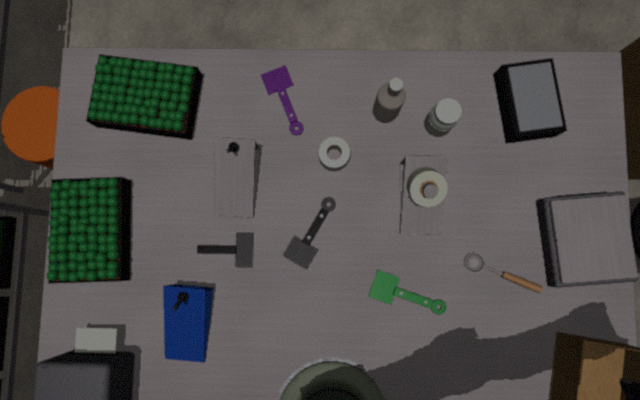

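View pics/side.png

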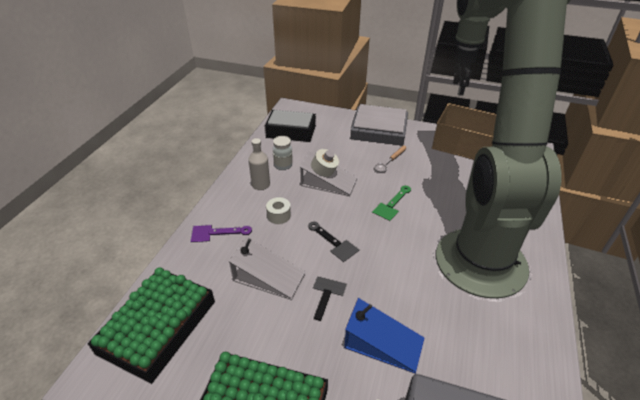

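Top view: black scraper with eye at (328,204), blade (300,250). It could be confused with the purple scraper (297,128), the green one (438,306) and the plain one with no eye (240,250). I choose the black one. The stand is the grey one, peg at (233,148), not the blue one (187,322) or the roll stand (425,195). Next, a close crop to check.

```bash
python3 - <<'E'
from h import *
a=np.load('pics/top.npz');b=np.load('pics/side.npz')
c=[cv2.resize(p[y:y+80,x:x+80,::-1],(390,390),interpolation=cv2.INTER_CUBIC) for p,x,y in((a['p'],275,185),(a['p'],195,130),(b['p'],295,205),(b['p'],225,225))]
cv2.imwrite('pics/crop.png',cv2.convertScaleAbs(cv2.resize(np.vstack([np.hstack(c[:2]),np.hstack(c[2:])]),(600,600)),alpha=1.6))
for n,q in (('top',a),('side',b)):
    P=q['P']
    for uv in [(328,204),(318,222),(300,250),(235,200),(235,170),(233,148)] if n=='top' else [(313,227),(328,238),(345,250),(270,280),(245,250)]:
        print(n,uv,P[uv[1],uv[0]].round(4))
# table plane
P=a['P'];z=P[120:180,270:315,2];print(np.nanmedian(z))
E
```

```text
top (328, 204) [ 0.5289  0.0175 -0.0038]
top (318, 222) [0.4805 0.0424 0.0103]
top (300, 250) [0.4084 0.087  0.005 ]
top (235, 200) [0.5311 0.254  0.0288]
top (235, 170) [0.6031 0.2515 0.0567]
top (233, 148) [0.6451 0.2468 0.1151]
side (313, 227) [0.5258 0.0327 0.0117]
side (328, 238) [0.4664 0.0611 0.0083]
side (345, 250) [0.4027 0.0894 0.0039]
side (270, 280) [0.5641 0.2941 0.0399]
side (245, 250) [0.6512 0.2566 0.0943]
0.0005436100740832117
```

View pics/crop.png

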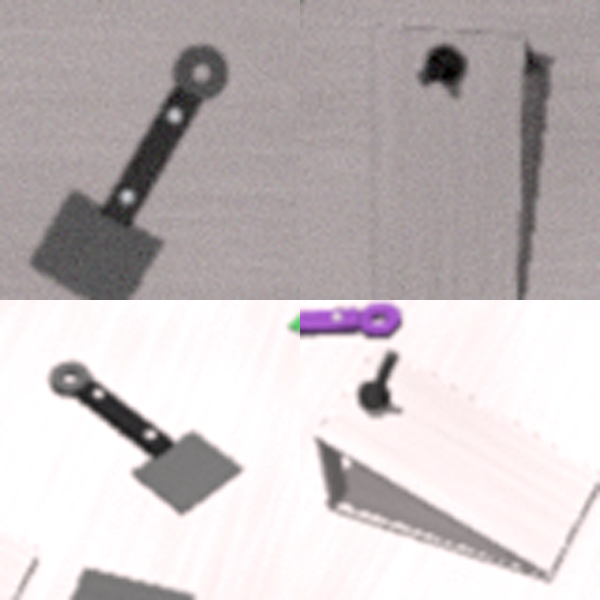

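The crop confirms it: a black handle with a steel eye, and the grey stand's slim peg carrying a dark collar. Next I fit the poses and plan the approach.

```bash
cat >> h.py <<'E'
def down(yaw,tilt=0): # tool down, tool x at yaw; 
    return R.from_euler('z',yaw)*R.from_euler('y',tilt)*R.from_euler('x',np.pi)
def plan(p1,R1,p0=None,R0=None,maxs=.13,maxr=33):
    s=monitor.observe()
    if p0 is None: p0=s['position'];R0=R.from_euler('xyz',s['tool_rot'])
    p0=np.array(p0,float);rv=(R0.inv()*R1).as_rotvec();D=np.array(p1)-p0
    n=max(1,int(np.ceil(max(np.linalg.norm(D)/maxs,np.degrees(np.linalg.norm(rv))/maxr))))
    while 1:
        L=[];
        p,q=p0.copy(),R0
        for k in range(n):
            tp=p0+D*(k+1)/n;tq=R0*R.from_rotvec(rv*(k+1)/n)
            l=(q.inv().apply(tp-p)/.1).round(3);r=((q.inv()*tq).as_rotvec()/np.radians(120)).round(4)
            L.append((l,r));p=p+q.apply(l*.1);q=q*R.from_rotvec(r*np.radians(120))
        if max(abs(l).max() for l,_ in L)<=1: break
        n+=1
    for l,r in L: print(l.tolist(),r.tolist())
    return p,q
E
python3 - <<'E'
from h import *
from scipy.optimize import minimize
print(np.array(optics.camera_info('wrist')['T_tool_cam']).round(4).tolist())
D={n:np.load(f'pics/{n}.npz') for n in('top','side')}
th=np.linspace(0,2*np.pi,40)
polys=[np.c_[19*np.cos(th),19*np.sin(th),0*th+9],np.array([[-17,11,12],[-117,11,12],[-117,-11,12],[-17,-11,12]]),np.array([[-113,36,4],[-173,36,4],[-173,-36,4],[-113,-36,4]])]
M={}
for n,(x,y,X,Y) in {'top':(278,190,340,273),'side':(300,215,362,262)}.items():
    g=D[n]['p'].astype(float).mean(-1);w=g[y:Y,x:X];bg=np.median(w[w>np.percentile(w,50)])
    m=np.zeros((400,640));m[y:Y,x:X]=np.clip((bg-w)/(bg*.35),0,1);M[n]=m
def proj(n,Q):
    T=np.linalg.inv(D[n]['T']);K=D[n]['K'];c=Q@T[:3,:3].T+T[:3,3];return (c@K.T)[:,:2]/c[:,2:]
def ren(n,v):
    S=4;m=np.zeros((400*S,640*S),np.uint8);c,s=np.cos(v[2]),np.sin(v[2])
    for q in polys:
        q=q/1000;W=np.c_[v[0]+c*q[:,0]-s*q[:,1],v[1]+s*q[:,0]+c*q[:,1],q[:,2]]
        uv=proj(n,W);cv2.fillPoly(m,[np.round((uv+.5)*S*16-8).astype(np.int32)],255,shift=4)
    return cv2.resize(m,(640,400),interpolation=cv2.INTER_AREA)/255.
for ns in (['top'],['side'],['top','side']):
    f=lambda x:sum(((ren(n,[x[0]/100,x[1]/100,x[2]])-M[n])**2).sum() for n in ns)
    r=minimize(f,[52.9,1.8,-.52],method='Nelder-Mead',options=dict(initial_simplex=[[52.9,1.8,-.52],[53.9,1.8,-.52],[52.9,2.8,-.52],[52.9,1.8,-.42]],xatol=.005,fatol=.01))
    print(ns,r.x,r.fun)
# stand plate plane from top depth
P=D['top']['P'][142:214,219:250].reshape(-1,3);A=np.c_[P[:,:2],np.ones(len(P))];ok=np.isfinite(P[:,2])&(P[:,2]<.11)&(P[:,2]>.012)
w,*_=np.linalg.lstsq(A[ok],P[ok,2],rcond=None)
for _ in range(5):
    k=ok&(abs(A@w-P[:,2])<.006);w,*_=np.linalg.lstsq(A[k],P[k,2],rcond=None)
print('plane',w,'slope',np.degrees(np.arctan(np.hypot(*w[:2]))),'yaw',np.degrees(np.arctan2(w[1],w[0])))
# edges of plate by height above bench
P=D['top']['P'];m=(P[...,2]>.02)&(P[...,2]<.1)&(abs(P[...,0]*w[0]+P[...,1]*w[1]+w[2]-P[...,2])<.006);m[:,:205]=0;m[:,265:]=0;m[:125]=0;m[222:]=0
q=P[m][:,:2].astype(np.float32)*1000;print(cv2.minAreaRect(q))
# peg points: high above plane
for n,(x,y,X,Y) in {'top':(220,135,250,165),'side':(235,230,262,262)}.items():
    Q=D[n]['P'][y:Y,x:X].reshape(-1,3);h=(Q[:,2]-Q[:,:2]@w[:2]-w[2])*np.cos(np.arctan(np.hypot(*w[:2])))
    k=(h>.008)&(h<.09);print(n,np.c_[Q[k],h[k]].round(4)[np.argsort(h[k])][::3])
E
```

```text
[[-0.0002, -0.9551, -0.2961, 0.076], [1.0, -0.0001, -0.0003, 0.0004], [0.0002, -0.2961, 0.9551, -0.1431], [0.0, 0.0, 0.0, 1.0]]
['top'] [52.83560184  1.72264918 -0.50555725] 62.85935066724406
['side'] [52.84987299  2.36667822 -0.49583846] 61.77809814164213
['top', 'side'] [52.84105057  1.82304466 -0.51137457] 181.58087896033624
plane [ 0.41035911 -0.02558746 -0.1826919 ] slope 22.350311850633933 yaw -3.567991461987936
((588.0291137695312, 255.1739959716797), (101.42325592041016, 181.56666564941406), 86.93726348876953)
top [[0.6337 0.2309 0.0803 0.0082]
 [0.6629 0.2519 0.0924 0.0088]
 [0.6606 0.2445 0.092  0.0092]
 [0.6628 0.2444 0.0931 0.0093]
 [0.6604 0.2568 0.0919 0.0094]
 [0.6446 0.2475 0.0862 0.01  ]
 [0.658  0.2616 0.0916 0.0101]
 [0.6513 0.2446 0.0895 0.0104]
 [0.6466 0.2546 0.0878 0.0108]
 [0.6646 0.2513 0.0956 0.0111]
 [0.6487 0.2495 0.0894 0.0113]
 [0.651  0.242  0.0907 0.0115]
 [0.6555 0.2442 0.0928 0.0118]
 [0.6598 0.2464 0.095  0.0122]
 [0.6575 0.2488 0.0944 0.0126]
 [0.6641 0.2534 0.0974 0.013 ]
 [0.6595 0.2584 0.0956 0.0132]
 [0.6549 0.261  0.094  0.0136]
 [0.6437 0.244
[... 439 characters left out ...]
97 0.0906 0.0086]
 [0.6499 0.2613 0.0871 0.0091]
 [0.6577 0.2633 0.0908 0.0096]
 [0.6465 0.2487 0.0875 0.0105]
 [0.6482 0.258  0.0884 0.0108]
 [0.6618 0.2602 0.0944 0.0113]
 [0.6475 0.2659 0.0887 0.0115]
 [0.6509 0.2579 0.0916 0.0128]
 [0.6512 0.2566 0.0943 0.0151]
 [0.6523 0.2599 0.0974 0.0176]
 [0.6517 0.2593 0.1052 0.0251]
 [0.647  0.2566 0.1041 0.0258]
 [0.6472 0.2607 0.1123 0.0334]
 [0.648  0.2584 0.1138 0.0344]
 [0.6444 0.2585 0.1192 0.0407]
 [0.6386 0.2577 0.1203 0.044 ]
 [0.6437 0.258  0.127  0.0482]
 [0.6362 0.2608 0.1284 0.0524]
 [0.6394 0.2591 0.1336 0.056 ]
 [0.6321 0.2549 0.1357 0.0606]
 [0.6335 0.2577 0.1381 0.0624]
 [0.6355 0.2528 0.1404 0.0636]
 [0.63   0.2578 0.1433 0.0685]]
```

```bash
python3 - <<'E'
from h import *
print(optics.camera_info('wrist')['fy'])
plan([.475,.045,.19],down(-.507))
E
```

```text
297.89224174788734
[0.586, -0.67, 0.052] [-0.0001, 0.0, 0.047]
[0.517, -0.725, 0.051] [-0.0, 0.0001, 0.047]
[0.444, -0.772, 0.052] [-0.0001, -0.0, 0.047]
[0.366, -0.812, 0.051] [-0.0, 0.0, 0.0471]
[0.284, -0.844, 0.051] [-0.0001, 0.0, 0.047]
[0.199, -0.868, 0.052] [-0.0, 0.0001, 0.047]
[0.113, -0.883, 0.051] [-0.0001, -0.0, 0.047]
[0.026, -0.89, 0.051] [-0.0, 0.0, 0.047]
```

>>> apply_moves --linear '[[0.586,-0.67,0.052],[0.586,-0.67,0.052],[0.586,-0.67,0.052],[0.586,-0.67,0.052],[0.586,-0.67,0.052]]' --delta_rot '[[0,0,0.047],[0,0,0.047],[0,0,0.047],[0,0,0.047],[0,0,0.047]]' --gripper 0.2

```text
clock: 0.52
position: [0.2111, -0.5199, 0.2263]
tool_rot: [3.141, 0.0, 0.183]
force: [0.4, -0.8, 0.2]
grip_width: 0.0513
finger_force: 0.0
```

>>> apply_moves --linear '[[0.517,-0.725,0.051],[0.517,-0.725,0.051],[0.517,-0.725,0.051],[0.517,-0.725,0.051],[0.517,-0.725,0.051]]' --delta_rot '[[0,0,0.047],[0,0,0.047],[0,0,0.047],[0,0,0.047],[0,0,0.047]]'

```text
clock: 0.93
position: [0.2485, -0.44, 0.2211]
tool_rot: [3.141, 0.0, 0.084]
force: [0.1, -0.5, 1.0]
grip_width: 0.051
finger_force: 0.0
```

>>> apply_moves --linear '[[0.444,-0.772,0.052],[0.444,-0.772,0.052],[0.444,-0.772,0.052],[0.444,-0.772,0.052],[0.444,-0.772,0.052]]' --delta_rot '[[0,0,0.047],[0,0,0.047],[0,0,0.047],[0,0,0.047],[0,0,0.047]]'

```text
clock: 1.35
position: [0.2862, -0.3597, 0.2159]
tool_rot: [3.141, -0.0, -0.015]
force: [-0.8, -0.5, 0.3]
grip_width: 0.0511
finger_force: 0.0
```

>>> apply_moves --linear '[[0.366,-0.812,0.051],[0.366,-0.812,0.051],[0.366,-0.812,0.051],[0.366,-0.812,0.051],[0.366,-0.812,0.051]]' --delta_rot '[[0,0,0.047],[0,0,0.047],[0,0,0.047],[0,0,0.047],[0,0,0.047]]'

```text
clock: 1.77
position: [0.324, -0.2791, 0.2107]
tool_rot: [3.141, -0.0, -0.114]
force: [-0.1, -0.2, -0.5]
grip_width: 0.0513
finger_force: 0.0
```

>>> apply_moves --linear '[[0.284,-0.844,0.051],[0.284,-0.844,0.051],[0.284,-0.844,0.051],[0.284,-0.844,0.051],[0.284,-0.844,0.051]]' --delta_rot '[[0,0,0.047],[0,0,0.047],[0,0,0.047],[0,0,0.047],[0,0,0.047]]'

```text
clock: 2.18
position: [0.3618, -0.1986, 0.2056]
tool_rot: [3.141, 0.0, -0.212]
force: [-0.2, -0.5, -0.6]
grip_width: 0.0512
finger_force: 0.0
```

>>> apply_moves --linear '[[0.199,-0.868,0.052],[0.199,-0.868,0.052],[0.199,-0.868,0.052],[0.199,-0.868,0.052],[0.199,-0.868,0.052]]' --delta_rot '[[0,0,0.047],[0,0,0.047],[0,0,0.047],[0,0,0.047],[0,0,0.047]]'

```text
clock: 2.6
position: [0.3995, -0.118, 0.2003]
tool_rot: [3.141, 0.0, -0.311]
force: [0.7, -0.9, -0.4]
grip_width: 0.0511
finger_force: 0.0
```

Tracking is accurate.

>>> apply_moves --linear '[[0.113,-0.883,0.051],[0.113,-0.883,0.051],[0.113,-0.883,0.051],[0.113,-0.883,0.051],[0.113,-0.883,0.051]]' --delta_rot '[[0,0,0.047],[0,0,0.047],[0,0,0.047],[0,0,0.047],[0,0,0.047]]'

```text
clock: 3.02
position: [0.4372, -0.0374, 0.1952]
tool_rot: [3.141, 0.0, -0.409]
force: [-0.5, -0.7, -0.4]
grip_width: 0.0511
finger_force: 0.0
```

>>> apply_moves --linear '[[0.026,-0.89,0.051],[0.026,-0.89,0.051],[0.026,-0.89,0.051],[0.026,-0.89,0.051],[0.026,-0.89,0.051]]' --delta_rot '[[0,0,0.047],[0,0,0.047],[0,0,0.047],[0,0,0.047],[0,0,0.047]]'

```text
clock: 3.43
position: [0.4748, 0.0429, 0.19]
tool_rot: [3.141, 0.0, -0.508]
force: [0.1, -0.8, -0.3]
grip_width: 0.0512
finger_force: 0.0
```

```bash
python3 - <<'E'
from h import *
s=monitor.observe();print(s['qpos'].round(2),s['position'],s['tool_rot'])
p,d,P,K,T=grab('wrist');save('w1',p);np.savez('pics/w1',p=p,P=P,K=K,T=T,d=d)
E
```

```text
[-0.07  0.35 -0.18  2.02  0.09  0.79 -2.38] [0.47483885 0.04287148 0.1900411 ] [ 3.14065621e+00  1.51176059e-04 -5.08071031e-01]
```

View pics/w1.png

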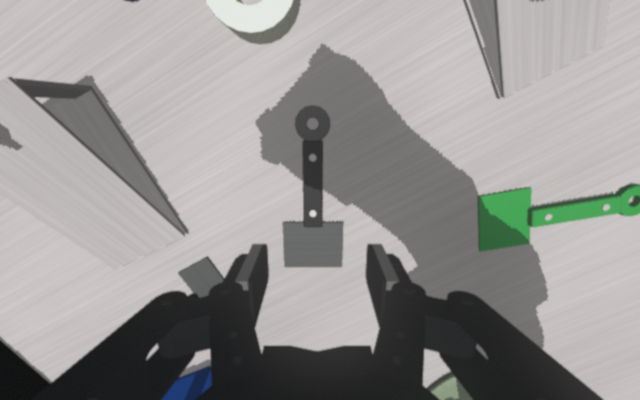

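Wrist view: eye hole at (312,123), handle rivets (312,157) and (312,213), blade end at row 267. The handle is nearly vertical, so the yaw matches.

```bash
python3 - <<'E'
from h import *
a=np.load('pics/w1.npz');K,T,p,P=a['K'],a['T'],a['p'],a['P']
g=p.mean(-1)
def ray(u,v,z):
    d=T[:3,:3]@np.linalg.solve(K,[u,v,1]);return T[:3,3]+d*(z-T[2,3])/d[2]
pts={}
for r0,r1,z,nm in((104,142,.009,'eye'),(148,166,.012,'r1'),(204,222,.012,'r2')):
    w=g[r0:r1,294:332];m=(w<85).astype(np.uint8) if nm=='eye' else None
    if nm=='eye':
        h,_=cv2.findContours(m,cv2.RETR_EXTERNAL,cv2.CHAIN_APPROX_NONE);c=max(h,key=cv2.contourArea);(x,y),r=cv2.minEnclosingCircle(c);print('outer',x+294,y+r0,r)
        k=w[10:28,9:27];k=np.clip(k-k.min()-15,0,None);
        c0=w[8:32,6:32]
    w2=g[int((r0+r1)/2)-8:int((r0+r1)/2)+8,304:321];q=np.clip(w2-np.percentile(w2,60),0,None)
    vv,uu=np.mgrid[:16,:17];u=(q*uu).sum()/q.sum()+304;v=(q*vv).sum()/q.sum()+int((r0+r1)/2)-8
    pts[nm]=ray(u,v,z);print(nm,u,v,pts[nm].round(4))
for row,z in((180,.012),(195,.012),(240,.004),(255,.004)):
    w=np.where(g[row,275:350]<110)[0]+275;print(row,w.min(),w.max(),ray((w.min()+w.max())/2,row,z).round(4),(ray(w.max()+.5,row,z)-ray(w.min()-.5,row,z)).round(4))
for nm,(u,v) in dict(ring=(325,123),h=(312,185),blade=(312,250),tab=(360,180)).items(): print(nm,np.nanmedian(P[v-2:v+3,u-2:u+3,2]))
e=pts['eye'];d=pts['r1']-pts['r2'];print(np.degrees(np.arctan2(d[1],d[0])),monitor.observe()['tool_rot'][2]*57.3)
E
```

```text
outer 312.5 124.5 19.039531707763672
eye 312.1845253084865 123.25113321581466 [0.5298 0.0177 0.009 ]
r1 312.1818803752932 157.25087959343236 [0.4989 0.035  0.012 ]
r2 312.20968759861154 213.11475754707058 [0.443  0.0665 0.012 ]
180 303 323 [0.4764 0.0466 0.012 ] [-0.0113 -0.0203  0.    ]
195 304 321 [0.4617 0.0556 0.012 ] [-0.0098 -0.0177  0.    ]
240 285 341 [0.41  0.084 0.004] [-0.0335 -0.0601  0.    ]
255 286 340 [0.3925 0.0939 0.004 ] [-0.0329 -0.059   0.    ]
ring 0.009398022606916356
h 0.012453305694985262
blade 0.0041134460072477785
tab 0.0003653744693046246
-29.35215845628882 -29.165064005832495
```

```bash
python3 - <<'E'
from h import *
plan([.4775,.0471,.0025],down(-.5114),maxs=.1)
E
```

```text
[0.001, -0.028, 0.938] [0.0002, 0.0, 0.0006]
[0.001, -0.027, 0.938] [0.0003, 0.0, 0.0006]
```

>>> apply_moves --linear '[[0.001,-0.028,0.938],[0.001,-0.028,0.938],[0.001,-0.028,0.938],[0.001,-0.028,0.938],[0.001,-0.028,0.938]]' --delta_rot '[[0.0002,0,0.0006],[0.0002,0,0.0006],[0.0002,0,0.0006],[0.0002,0,0.0006],[0.0002,0,0.0006]]'

```text
clock: 3.9
position: [0.4765, 0.0462, 0.0973]
tool_rot: [3.141, 0.0, -0.509]
force: [0.8, 0.9, 0.2]
grip_width: 0.0512
finger_force: 0.0
```

>>> apply_moves --linear '[[0,0,0.3],[0,0,0.5],[0,-0.02,0.7],[0.001,-0.027,0.85],[0.001,-0.027,0.938]]' --delta_rot '[[0.0003,0,0.0006],[0.0003,0,0.0006],[0.0003,0,0.0006],[0.0003,0,0.0006],[0.0003,0,0.0006]]'

```text
clock: 4.32
position: [0.4789, 0.0493, 0.0033]
tool_rot: [-3.14, -0.001, -0.51]
force: [0.3, 0.3, -0.4]
grip_width: 0.0517
finger_force: 0.0
```

>>> apply_moves --linear '[[0,0,0],[0,0,0],[0,0,0],[0,0,0],[0,0,0]]' --delta_rot '[[0,0,0],[0,0,0],[0,0,0],[0,0,0],[0,0,0]]' --gripper -1 --force 60

```text
clock: 4.73
position: [0.4787, 0.0493, 0.0043]
tool_rot: [-3.139, -0.002, -0.509]
force: [-1.3, -1.6, 8.4]
grip_width: 0.0199
finger_force: 58.7
```

>>> apply_moves --linear '[[0,0,0],[0,0,0],[0,0,0],[0,0,0],[0,0,0]]' --delta_rot '[[0,0,0],[0,0,0],[0,0,0],[0,0,0],[0,0,0]]'

```text
clock: 5.15
position: [0.4787, 0.0493, 0.0043]
tool_rot: [-3.139, -0.002, -0.51]
force: [-1.3, -0.6, 8.6]
grip_width: 0.02
finger_force: 58.7
```

>>> apply_moves --linear '[[0,0,-0.1],[0,0,-0.3],[0,0,-0.6],[0,0,-1],[0,0,-1]]' --delta_rot '[[0,0,0],[0,0,0],[0,0,0],[0,0,0],[0,0,0]]'

```text
clock: 5.57
position: [0.4806, 0.0496, 0.1097]
tool_rot: [-3.135, -0.007, -0.51]
force: [3.0, 0.8, -0.5]
grip_width: 0.0199
finger_force: 59.5
```

>>> apply_moves --linear '[[0,0,-1],[0,0,-1],[0,0,-1],[0,0,-1],[0,0,-1]]' --delta_rot '[[0,0,0],[0,0,0],[0,0,0],[0,0,0],[0,0,0]]'

```text
clock: 5.98
position: [0.4781, 0.0491, 0.2047]
tool_rot: [-3.139, -0.003, -0.51]
force: [0.3, 0.5, -1.8]
grip_width: 0.0199
finger_force: 59.6
```

```bash
python3 - <<'E'
from h import *
s=monitor.observe();print(s['qpos'].round(2),s['position'],s['tool_rot'],s['force'])
t=np.radians(22.5);psi=np.radians(-3.3);Rg=down(psi,-t);xs=Rg.apply([1,0,0]);zs=-Rg.apply([0,0,1])
tip=np.array([.632,.254,.1435])
print(xs,zs)
p,q=plan(tip-.06*xs+.05*zs,Rg,maxs=.1,maxr=25);print(tip-.06*xs+.05*zs)
E
```

```text
[-0.1   0.33 -0.16  2.    0.07  0.82 -2.38] [0.47807138 0.04913595 0.20472347] [-3.13855352e+00 -2.72159187e-03 -5.09563392e-01] [ 0.34671145  0.49489158 -1.79220569]
[ 0.92234757 -0.05318223  0.38268343] [-0.38204887  0.0220288   0.92387953]
[-0.109, -0.737, 0.129] [0.0137, 0.0609, -0.0711]
[-0.016, -0.743, 0.141] [0.0138, 0.0609, -0.071]
[0.075, -0.734, 0.168] [0.0137, 0.0609, -0.0711]
[0.5575567  0.25829237 0.16673297]
```

>>> apply_moves --linear '[[-0.109,-0.737,0.129],[-0.109,-0.737,0.129],[-0.109,-0.737,0.129],[-0.109,-0.737,0.129],[-0.109,-0.737,0.129]]' --delta_rot '[[0.0137,0.0609,-0.0711],[0.0137,0.0609,-0.0711],[0.0137,0.0609,-0.0711],[0.0137,0.0609,-0.0711],[0.0137,0.0609,-0.0711]]'

```text
clock: 6.4
position: [0.5035, 0.1186, 0.1893]
tool_rot: [-3.123, -0.128, -0.361]
force: [0.2, -0.8, -1.5]
grip_width: 0.0197
finger_force: 59.6
```

>>> apply_moves --linear '[[-0.016,-0.743,0.141],[-0.016,-0.743,0.141],[-0.016,-0.743,0.141],[-0.016,-0.743,0.141],[-0.016,-0.743,0.141]]' --delta_rot '[[0.0138,0.0609,-0.071],[0.0138,0.0609,-0.071],[0.0138,0.0609,-0.071],[0.0138,0.0609,-0.071],[0.0138,0.0609,-0.071]]'

```text
clock: 6.82
position: [0.53, 0.1895, 0.1766]
tool_rot: [-3.122, -0.259, -0.211]
force: [-0.2, -0.0, -0.9]
grip_width: 0.02
finger_force: 59.5
```

>>> apply_moves --linear '[[0.075,-0.734,0.168],[0.075,-0.734,0.168],[0.075,-0.734,0.168],[0.075,-0.734,0.168],[0.075,-0.734,0.168]]' --delta_rot '[[0.0137,0.0609,-0.0711],[0.0137,0.0609,-0.0711],[0.0137,0.0609,-0.0711],[0.0137,0.0609,-0.0711],[0.0137,0.0609,-0.0711]]'

```text
clock: 7.23
position: [0.557, 0.2573, 0.1637]
tool_rot: [3.14, -0.388, -0.058]
force: [-0.3, -0.6, -1.6]
grip_width: 0.0199
finger_force: 59.6
```

```bash
python3 - <<'E'
from h import *
s=monitor.observe();print(s['qpos'].round(2),s['position'],s['tool_rot'],s['force'])
p,d,P,K,T=grab('wrist');save('w2',p);np.savez('pics/w2',p=p,P=P,K=K,T=T,d=d)
print(R.from_matrix(T[:3,:3]@np.array(optics.camera_info('wrist')['T_tool_cam'])[:3,:3].T).apply(np.eye(3)))
E
```

```text
[-0.91  0.49  0.32  2.    0.27  0.38 -2.51] [0.55696628 0.25731729 0.16372114] [ 3.13954828 -0.38793319 -0.05816351] [-0.33685294 -0.64078758 -1.62222779]
[[ 0.92412726 -0.053811    0.3782766 ]
 [-0.05890277 -0.99826193  0.00189329]
 [ 0.37751725 -0.02403118 -0.92569068]]
```

View pics/w2.png

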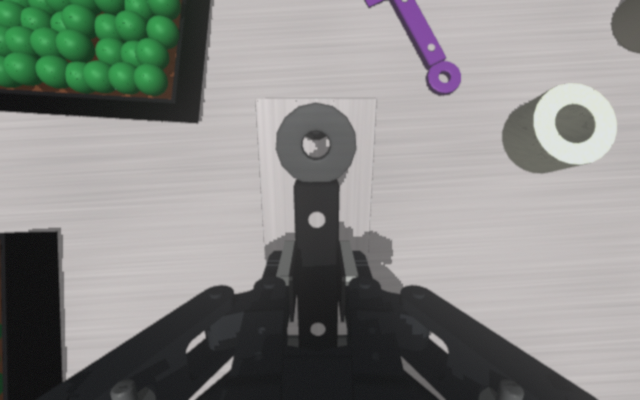

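The eye at (316,145) covers the peg. Joint 7 is also close to its limit. I'll back off down the slope with a small yaw so the eye and the peg both show.

>>> apply_moves --linear '[[-0.45,0,-0.1],[-0.45,0,-0.1],[-0.45,0,-0.1],[-0.45,0,-0.1],[-0.45,0,-0.1]]' --delta_rot '[[0,0,-0.04],[0,0,-0.04],[0,0,-0.04],[0,0,-0.04],[0,0,-0.04]]'

```text
clock: 7.7
position: [0.5127, 0.2598, 0.1569]
tool_rot: [3.107, -0.388, 0.03]
force: [-0.1, -0.6, -1.2]
grip_width: 0.0202
finger_force: 59.6
```

>>> apply_moves --linear '[[0,0,0],[0,0,0],[0,0,0],[0,0,0],[0,0,0]]' --delta_rot '[[0,0,0],[0,0,0],[0,0,0],[0,0,0],[0,0,0]]'

```text
clock: 8.12
position: [0.5118, 0.2609, 0.1564]
tool_rot: [3.106, -0.388, 0.033]
force: [-0.3, -0.0, -1.4]
grip_width: 0.0195
finger_force: 59.6
```

```bash
python3 - <<'E'
from h import *
s=monitor.observe();print(s['qpos'].round(2),s['position'],s['tool_rot'],s['force'])
p,d,P,K,T=grab('wrist');save('w3',p[:260,160:480],2);np.savez('pics/w3',p=p,P=P,K=K,T=T,d=d)
p,d,P,K,T=grab('side');np.savez('pics/s3',p=p,P=P,K=K,T=T,d=d)
E
```

```text
[-1.03  0.47  0.39  2.1   0.29  0.33 -2.51] [0.51181695 0.26091626 0.15638056] [ 3.10649535 -0.38785118  0.03329857] [-0.26586635 -0.01799187 -1.38014112]
```

View pics/w3.png

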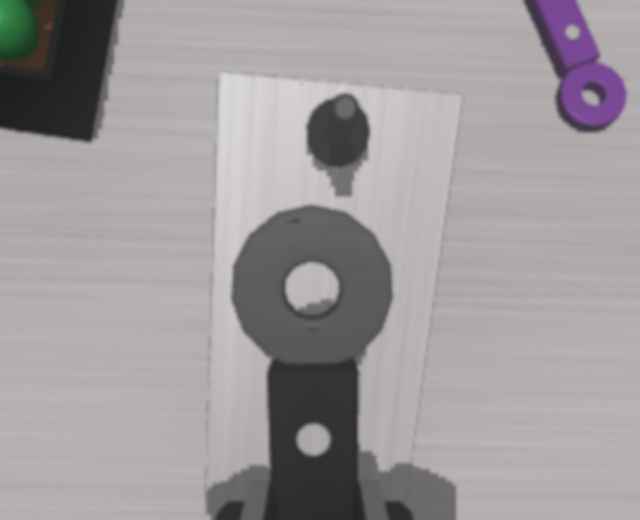

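Wrist crop: peg tip at full-image (333,53), collar (329,65), eye hole (316,144). All are clear.

```bash
cat > meas.py <<'E'
from h import *
def circ(m):
    c,_=cv2.findContours(m.astype(np.uint8),cv2.RETR_LIST,cv2.CHAIN_APPROX_NONE);return c
def fitplane(Q,tol,it=300):
    rng=np.random.default_rng(0);best=None
    for _ in range(it):
        a=Q[rng.choice(len(Q),3,False)];n=np.cross(a[1]-a[0],a[2]-a[0]);l=np.linalg.norm(n)
        if l<1e-9: continue
        k=abs((Q-a[0])@(n/l))<tol
        if best is None or k.sum()>best.sum(): best=k
    c=Q[best].mean(0);n=np.linalg.svd(Q[best]-c,full_matrices=False)[2][2]
    return c,n*np.sign(-n[2]),best.sum()   # tool coords: normal toward -z (up)
E
cat > m3.py <<'E'
from meas import *
import sys
a=np.load('pics/w3.npz');K,p,d=a['K'],a['p'],a['d'];Tc=np.array(optics.camera_info('wrist')['T_tool_cam'])
v,u=np.mgrid[:400,:640];P=np.stack([(u-K[0,2])/K[0,0]*d,(v-K[1,2])/K[1,1]*d,d],-1)@Tc[:3,:3].T+Tc[:3,3]  # tool coords
g=p.mean(-1).astype(float)
ray=lambda uv:(Tc[:3,3],Tc[:3,:3]@np.linalg.solve(K,[*uv,1]))
def hit(uv,c,n): o,r=ray(uv);return o+r*((c-o)@n)/(r@n)
reg=np.zeros((400,640),bool);reg[45:200,270:385]=1;reg&=~((abs(u-329)<24)&(v<100))&~((abs(u-316)<48)&(v>100));reg&=d>0
c,n,k=fitplane(P[reg],.0015);print('plate',c.round(4),n.round(4),k,reg.sum(),'world n',R.from_matrix((a['T']@np.linalg.inv(Tc))[:3,:3]).apply(n).round(4))
rr=np.hypot(u-316,v-144);ring=(rr>17)&(rr<36)&(v<170)&(d>0)
c2,n2,k2=fitplane(P[ring],.0015);print('ring top',c2.round(4),n2.round(4),k2,ring.sum())
# hole: bright blob
m=(g>95)&(rr<18);w=np.zeros((400,640),np.uint8);w[rr<17]=(g[rr<17]<80)
x=g[125:165,296:337];
hole=(g>85)&(rr<16);cs=circ(hole);q=max(cs,key=cv2.contourArea);print('hole',cv2.minEnclosingCircle(q))
oc=(g<100)&(rr<48)&(v<165);q=np.argwhere(oc)[:,::-1]
# outer circle fit from upper boundary
pts=[]
for ang in np.radians(np.arange(150,391,5)):
    for r in np.arange(48,30,-.25):
        X,Y=316+r*np.cos(ang),144-(-1)*r*np.sin(ang)
        if cv2.getRectSubPix(g.astype(np.float32),(1,1),(X,Y))[0,0]<115: pts.append((X,Y));break
E1=cv2.fitEllipse(np.array(pts,np.float32));print('outer',E1)
eye=hit(E1[0],c2,n2);print('eye top centre tool',eye.round(4))
# peg tip: brighter disc
t=g[44:66,318:348];print(t[::2,::2].astype(int))
E
python3 m3.py
```

```text
plate [0.0894 0.0179 0.1257] [-0.0031  0.0011 -1.    ] 4820 5912 world n [-0.3818  0.0213  0.924 ]
ring top [ 0.0619 -0.     -0.0049] [-0.0018 -0.0038 -1.    ] 2721 2775
hole ((316.1119384765625, 142.69403076171875), 15.010104179382324)
outer ((315.6582336425781, 143.39845275878906), (79.087646484375, 80.25688171386719), 175.98146057128906)
eye top centre tool [ 0.0606 -0.0002 -0.0049]
[[207 207 205 201 202 203 208 204 200 200 201 199 196 198 199]
 [206 206 205 201 202 192 173 158 165 188 202 201 197 200 204]
 [206 207 200 189 166 114  92  91  92 114 184 199 197 200 204]
 [204 193 137  94  81  82 100 105 103  89 124 193 197 201 203]
 [173 105  69  64  69  92 105 107 106 100  87 173 196 200 202]
 [ 97  67  65  65  70  96 106 106 105  99  72 122 186 201 203]
 [ 67  67  65  63  65  88 105 106 105  91  65  71 144 195 202]
 [ 66  64  65  62  62  70  87  97  90  70  62  64  84 178 201]
 [ 65  65  65  61  60  62  63  66  64  62  62  65  71 169 200]
 [ 65  65  65  61  62  60  61  62  62  59  64  65  65 139 197]
 [ 65  64  63  61  61  60  61  61  60  62  66  65  64 112 195]]
```

```bash
cat >> m3.py <<'E'
r2=np.hypot(u-332.3,v-53.8);W=np.clip((g-72)/30,0,1)*(r2<5.8)*(g<112)
tc=((W*u).sum()/W.sum(),(W*v).sum()/W.sum());
tip=hit(tc,c+.068*n,n);print('tip px',tc,'tool',tip.round(4))
# root-direction check: collar dark disc
col=((g<80)&(abs(u-329)<22)&(v>45)&(v<84));col=cv2.morphologyEx(col.astype(np.uint8),cv2.MORPH_OPEN,np.ones((5,5)))
dd=P[...,2][(col>0)&(r2>8)];print('collar z tool',np.percentile(dd,[10,25,50,75,90]).round(4),'height above plate',(c[2]-np.median(dd)).round(4))
cs=max(circ(col),key=cv2.contourArea);b=cs[:,0];b=b[(b[:,1]<77)&(np.hypot(b[:,0]-332,b[:,1]-53.8)>8)];E2=cv2.fitEllipse(b.astype(np.float32));print(E2)
for h in(.010,.013,.016): print(h,hit(E2[0],c+h*n,n).round(4))
print('eye->tip',(tip-eye).round(4))
E
python3 m3.py|tail -8
```

```text
[ 65  64  63  61  61  60  61  61  60  62  66  65  64 112 195]]
tip px (np.float64(332.2029905487375), np.float64(53.46579207222457)) tool [0.1079 0.0097 0.0576]
collar z tool [0.0772 0.1131 0.1141 0.1147 0.1152] height above plate 0.0116
((328.6817932128906, 66.38514709472656), (28.307416915893555, 33.24420166015625), 3.528496742248535)
0.01 [0.1076 0.0098 0.1156]
0.013 [0.1073 0.0097 0.1126]
0.016 [0.1069 0.0096 0.1096]
eye->tip [0.0473 0.0099 0.0626]
```

>>> apply_moves --linear '[[0.2,0.05,0],[0.35,0.099,0.05],[0.473,0.099,0.15],[0.473,0.099,0.25],[0.473,0.099,0.35]]' --delta_rot '[[0,0,0],[0,0,0],[0,0,0],[0,0,0],[0,0,0]]'

```text
clock: 8.63
position: [0.5693, 0.2515, 0.1416]
tool_rot: [3.107, -0.388, 0.033]
force: [0.0, 0.2, -2.2]
grip_width: 0.0197
finger_force: 59.6
```

>>> apply_moves --linear '[[0,0,0],[0,0,0],[0,0,0],[0,0,0],[0,0,0]]' --delta_rot '[[0,0,0],[0,0,0],[0,0,0],[0,0,0],[0,0,0]]'

```text
clock: 9.05
position: [0.5687, 0.2521, 0.1426]
tool_rot: [3.107, -0.388, 0.034]
force: [-0.9, -0.4, -1.8]
grip_width: 0.0204
finger_force: 59.5
```

```bash
python3 - <<'E'
from h import *
s=monitor.observe();print(s['qpos'].round(2),s['position'],s['tool_rot'],s['force'])
p,d,P,K,T=grab('wrist');np.savez('pics/w4',p=p,P=P,K=K,T=T,d=d)
c1=cv2.resize(p[90:190,260:370],(440,400),interpolation=cv2.INTER_CUBIC)
a=np.load('pics/w3.npz');T0=a['T'];Tc=np.array(optics.camera_info('wrist')['T_tool_cam'])
A=T0@np.linalg.inv(Tc);B=T@np.linalg.inv(Tc);D=np.linalg.inv(A)@B;print('moved in tool',D[:3,3].round(4),R.from_matrix(D[:3,:3]).as_rotvec(True).round(2))
p,d,P,K,T=grab('side');c2=cv2.resize(p[190:290,200:290],(360,400),interpolation=cv2.INTER_CUBIC)
cv2.imwrite('pics/c4.png',cv2.convertScaleAbs(np.hstack([c1,c2])[:,:,::-1],alpha=1.3))
E
```

```text
[-0.88  0.54  0.32  2.    0.25  0.33 -2.4 ] [0.56869221 0.25213751 0.14257931] [ 3.10687405 -0.38815205  0.03394046] [-0.90689175 -0.38083874 -1.76675581]
moved in tool [0.0471 0.0095 0.0345] [ 0.04  0.02 -0.03]
```

View pics/c4.png

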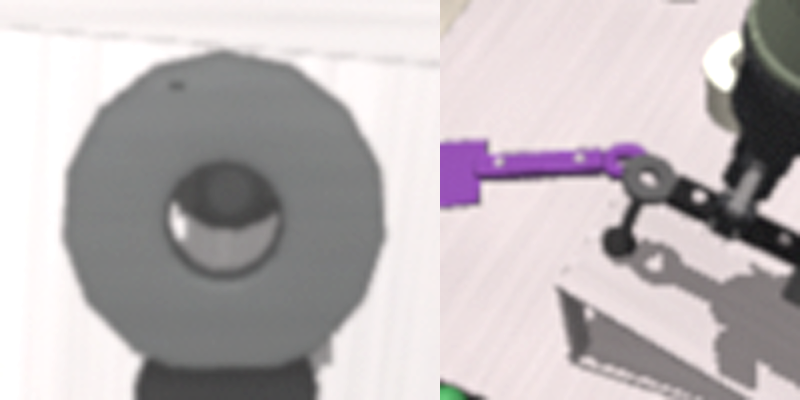

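The peg tip shows through the eye at full-image (317,138), and the side view shows the eye just above the peg. Now I'll measure the leftover offset.

```bash
cat > m4.py <<'E'
from meas import *
import sys
a=np.load(f'pics/{sys.argv[1]}.npz');zt=float(sys.argv[2]);K,p=a['K'],a['p'];Tc=np.array(optics.camera_info('wrist')['T_tool_cam'])
v,u=np.mgrid[:400,:640];g=p.mean(-1).astype(float)
def hit(uv,z): r=Tc[:3,:3]@np.linalg.solve(K,[*uv,1]);return Tc[:3,3]+r*(z-Tc[2,3])/r[2]
pts=[]
for ang in np.radians(np.arange(150,391,5)):
    for r in np.arange(48,30,-.25):
        X,Y=315.7+r*np.cos(ang),143.4+r*np.sin(ang)
        if cv2.getRectSubPix(g.astype(np.float32),(1,1),(X,Y))[0,0]<115: pts.append((X,Y));break
E1=cv2.fitEllipse(np.array(pts,np.float32));eye=hit(E1[0],-.0049);print('outer',E1[0],eye)
print(g[128:162:2,300:334:2].astype(int))
np.set_printoptions(precision=4,suppress=True)
for uv in [eval(x) for x in sys.argv[3:]]: print(uv,hit(uv,zt)-eye)
E
python3 m4.py w4 .0231 '(317,138)'
```

```text
outer (315.6664733886719, 143.4747314453125) [ 0.06052991 -0.00021417 -0.0049    ]
[[100  99  98  97  96  95  94  93  91  93  95  96  96  97  98  98  98]
 [ 99  98  98  95  92  85  80  75  72  77  82  89  93  96  97  97  98]
 [ 97  97  95  89  74  62  62  63  65  65  64  67  81  91  95  95  95]
 [ 97  94  85  70  62  58  62  67  67  68  67  63  61  76  90  94  95]
 [ 96  90  70  60  59  57  63  68  68  69  69  64  58  61  80  93  96]
 [ 95  80  62  61  59  57  65  69  69  68  68  64  58  59  67  88  95]
 [ 91  83  82  61  59  56  61  68  68  68  68  61  55  54  55  78  94]
 [ 89 107 131  71  57  55  58  62  66  64  61  55  52  54  61  73  92]
 [ 87 120 169 127  80  58  53  55  56  55  55  54  56  73  95  77  92]
 [ 87 110 187 150 109  93  73  66  65  60  64  84  97 108  99  73  93]
 [ 90  81 166 146 112 111 109 109 111 102 105 110 112 112  88  76  94]
 [ 94  78 102 117 112 111 112 113 115 112 112 111 112 106  75  86  94]
 [ 97  86  69  93 110 111 111 113 115 111 111 110 108  83  70  91  95]
 [ 96  94  80  69  95 110 111 113 114 112 111 106  87  70  86  95  95]
 [ 97  98  96  80  70  83  99 104 104 100  92  73  69  88  96  96  96]
 [ 98  98  99  97  86  74  71  71  71  70  69  78  91  98  97  96  96]
 [ 98  98  98  99 100 100  94  90  91  91  95  99  99  97  96  96  96]]
(317, 138) [-0.0002  0.0006  0.028 ]
```

>>> apply_moves --linear '[[0.003,0.005,0.05],[0.003,0.005,0.12],[0.003,0.005,0.18],[0.003,0.005,0.22],[0.003,0.005,0.25]]' --delta_rot '[[0,0,0],[0,0,0],[0,0,0],[0,0,0],[0,0,0]]'

```text
clock: 9.57
position: [0.5788, 0.2504, 0.1183]
tool_rot: [3.106, -0.387, 0.033]
force: [0.2, 0.3, -1.0]
grip_width: 0.0198
finger_force: 59.5
```

```bash
cat > st.py <<'E'
from h import *
s=monitor.observe();q=R.from_euler('xyz',s['tool_rot'])
p,d,P,K,T=grab('wrist');np.savez('pics/w5',p=p,P=P,K=K,T=T,d=d)
Tc=np.array(optics.camera_info('wrist')['T_tool_cam']);A=np.load('pics/w3.npz')['T']@np.linalg.inv(Tc)
D=np.linalg.inv(A)@(T@np.linalg.inv(Tc))
print(s['qpos'].round(2),'F tool',q.inv().apply(s['force']).round(1),'M',q.inv().apply(s['moment']).round(2),'moved',(D[:3,3]*1000).round(1),R.from_matrix(D[:3,:3]).as_rotvec(True).round(2))
E
python3 st.py; python3 m4.py w5 0 '(316,143)'
```

```text
[-0.86  0.59  0.31  1.99  0.25  0.29 -2.4 ] F tool [-0.1 -0.3  1. ] M [ 0.06 -0.47 -0.03] moved [47.2 10.6 60.8] [-0.03 -0.03 -0.01]
outer (315.6654357910156, 143.39202880859375) [ 0.06056694 -0.00021423 -0.0049    ]
[[ 99  99  97  96  96  94  94  93  92  92  93  95  96  97  96  97  97]
 [ 99  98  96  95  91  85  80  76  72  76  82  87  93  96  97  97  97]
 [ 97  97  93  88  73  62  60  60  59  59  60  66  81  90  94  95  96]
 [ 96  93  86  69  62  67  70  71  71  67  63  58  59  75  89  94  95]
 [ 96  90  67  57  67  72  78  80  81  76  70  62  54  57  80  91  95]
 [ 94  79  57  61  69  80  93  95  96  91  74  65  54  52  65  88  95]
 [ 91  65  56  63  74  92  97  96  97  96  84  67  56  52  54  77  93]
 [ 89  59  54  61  79  95  97  97  97  97  91  64  56  53  53  71  92]
 [ 87  58  52  59  79  96  97  98  98  97  88  60  53  52  52  69  91]
 [ 86  57  53  57  68  92  97  96  96  94  79  57  52  50  52  66  93]
 [ 90  65  62  56  57  74  91  93  93  84  64  55  54  62  66  74  93]
 [ 94  75  83  88  64  58  62  68  66  57  57  71  91  98  72  85  94]
 [ 96  84  68  90  99  91  86  78  78  82  94 107 107  83  70  91  95]
 [ 96  94  80  67  95 107 111 111 108 109 109 105  86  69  84  94  95]
 [ 97  98  95  77  69  81 100 108 101 100  91  73  69  87  95  96  95]
 [ 98  97  98  96  85  73  73  72  70  69  68  79  90  98  96  96  95]
 [ 96  97  97  99  99  99  94  90  90  91  95  98  98  96  96  96  95]]
(316, 143) [-0.0004  0.0001  0.0049]
```

>>> apply_moves --linear '[[0.003,-0.004,0.05],[0.003,-0.004,0.1],[0.004,-0.004,0.16],[0.004,-0.004,0.21],[0.004,-0.004,0.25]]' --delta_rot '[[0,0,0],[0,0,0],[0,0,0],[0,0,0],[0,0,0]]'

```text
clock: 10.03
position: [0.5887, 0.2504, 0.0955]
tool_rot: [3.106, -0.388, 0.034]
force: [0.1, 0.0, -1.4]
grip_width: 0.0198
finger_force: 59.5
```

```bash
python3 st.py; python3 m4.py w5 -.029 '(316,143)'
```

```text
[-0.84  0.64  0.31  1.98  0.25  0.25 -2.4 ] F tool [-0.5 -0.1  1.3] M [ 0.06 -0.5   0.04] moved [47.8 10.  85.7] [-0.01 -0.02 -0.02]
outer (315.6396179199219, 143.3720703125) [ 0.06057608 -0.00022614 -0.0049    ]
[[99 98 97 97 96 94 94 92 91 93 94 95 96 97 97 97 97]
 [98 99 97 95 91 87 80 75 72 77 82 88 93 96 96 96 97]
 [97 96 94 89 74 61 59 59 60 58 60 66 81 91 94 95 96]
 [96 94 85 69 58 59 64 64 64 63 61 59 59 75 90 93 95]
 [95 90 68 54 61 63 64 65 65 65 65 61 57 57 79 93 95]
 [94 79 55 54 62 64 64 65 66 65 64 62 58 53 64 87 95]
 [90 66 52 57 63 65 67 68 69 68 67 65 60 53 53 77 93]
 [88 60 53 59 65 68 71 73 74 73 71 67 62 55 52 71 91]
 [87 59 52 63 67 71 77 83 85 81 75 70 65 57 53 67 92]
 [87 59 56 64 70 80 91 95 96 95 89 75 66 59 53 67 92]
 [90 64 57 64 74 90 95 96 97 97 96 84 67 60 55 75 93]
 [94 75 60 64 80 94 95 97 96 96 96 92 67 58 61 85 94]
 [96 83 60 62 84 95 96 96 97 97 95 92 66 55 66 90 96]
 [96 93 71 60 77 95 97 96 95 95 94 87 60 58 83 93 95]
 [96 97 87 61 67 91 96 96 96 94 93 76 57 66 94 96 96]
 [97 98 97 76 59 70 86 93 92 91 75 60 57 70 95 96 96]
 [97 97 97 95 77 59 58 69 68 63 54 57 63 72 94 94 95]]
(316, 143) [ 0.0029  0.0002 -0.0241]
```

>>> apply_moves --linear '[[0,0,0.05],[0,0,0.1],[0,0,0.14],[0,0,0.18],[0,0,0.2]]' --delta_rot '[[0,0,0],[0,0,0],[0,0,0],[0,0,0],[0,0,0]]'

```text
clock: 10.5
position: [0.5962, 0.25, 0.0771]
tool_rot: [3.106, -0.388, 0.034]
force: [0.1, -0.6, -0.8]
grip_width: 0.0198
finger_force: 59.5
```

>>> apply_moves --linear '[[0,0,0.005],[0,0,0.01],[0,0,0.015],[0,0,0.02],[0,0,0.02]]' --delta_rot '[[0,0,0],[0,0,0],[0,0,0],[0,0,0],[0,0,0]]'

```text
clock: 10.92
position: [0.5969, 0.2501, 0.076]
tool_rot: [3.107, -0.388, 0.033]
force: [0.2, 0.3, -1.7]
grip_width: 0.02
finger_force: 59.5
```

```bash
python3 st.py
```

```text
[-0.82  0.68  0.3   1.97  0.25  0.21 -2.4 ] F tool [-0.5 -0.3  1.6] M [ 0.03 -0.51  0.03] moved [ 48.    9.9 106.9] [ 0.01  0.01 -0.01]
```

>>> apply_moves --linear '[[0,0,0.005],[0,0,0.01],[0,0,0.015],[0,0,0.02],[0,0,0.02]]' --delta_rot '[[0,0,0],[0,0,0],[0,0,0],[0,0,0],[0,0,0]]'

```text
clock: 11.38
position: [0.5976, 0.25, 0.0739]
tool_rot: [3.106, -0.388, 0.034]
force: [0.0, 0.0, -1.4]
grip_width: 0.0199
finger_force: 59.5
```

>>> apply_moves --linear '[[0,0,0.005],[0,0,0.01],[0,0,0.015],[0,0,0.015],[0,0,0.015]]' --delta_rot '[[0,0,0],[0,0,0],[0,0,0],[0,0,0],[0,0,0]]'

```text
clock: 11.8
position: [0.5982, 0.25, 0.0726]
tool_rot: [3.107, -0.388, 0.034]
force: [0.4, -0.5, -1.6]
grip_width: 0.0204
finger_force: 59.6
```

```bash
python3 st.py
```

```text
[-0.82  0.69  0.3   1.97  0.26  0.21 -2.4 ] F tool [-0.2  0.5  1.6] M [ 0.05 -0.47  0.03] moved [ 47.9   9.9 110.5] [ 0.01  0.   -0.01]
```

>>> apply_moves --linear '[[0,0,0.005],[0,0,0.01],[0,0,0.015],[0,0,0.015],[0,0,0.015]]' --delta_rot '[[0,0,0],[0,0,0],[0,0,0],[0,0,0],[0,0,0]]'

```text
clock: 12.27
position: [0.5987, 0.25, 0.0712]
tool_rot: [3.107, -0.388, 0.033]
force: [-3.0, -0.3, 0.7]
grip_width: 0.02
finger_force: 59.8
```

>>> apply_moves --linear '[[0,0,0.005],[0,0,0.01],[0,0,0.01],[0,0,0.01],[0,0,0.01]]' --delta_rot '[[0,0,0],[0,0,0],[0,0,0],[0,0,0],[0,0,0]]'

```text
clock: 12.68
position: [0.5991, 0.25, 0.0703]
tool_rot: [3.107, -0.388, 0.034]
force: [-3.1, 0.4, 0.7]
grip_width: 0.0199
finger_force: 60.0
```

```bash
python3 st.py
```

```text
[-0.82  0.69  0.3   1.97  0.26  0.2  -2.4 ] F tool [-2.6 -0.5 -1.8] M [ 0.03 -0.68  0.07] moved [ 47.9   9.9 112.9] [ 0.01  0.   -0.01]
```

>>> apply_moves --linear '[[-0.002,0,0.005],[-0.003,0,0.01],[-0.003,0,0.012],[-0.003,0,0.012],[-0.003,0,0.012]]' --delta_rot '[[0,0,0],[0,0,0],[0,0,0],[0,0,0],[0,0,0]]'

```text
clock: 13.15
position: [0.5995, 0.25, 0.0692]
tool_rot: [3.107, -0.388, 0.033]
force: [-1.5, 0.4, 2.9]
grip_width: 0.0201
finger_force: 60.1
```

```bash
python3 st.py
```

```text
[-0.82  0.69  0.3   1.97  0.26  0.2  -2.41] F tool [-0.3 -0.3 -3.3] M [-0.02 -0.28 -0.03] moved [ 47.8   9.9 114.1] [ 0.01  0.02 -0.01]
```

>>> apply_moves --linear '[[0,0,0.004],[0,0,0.008],[0,0,0.008],[0,0,0.008],[0,0,0.008]]' --delta_rot '[[0,0,0],[0,0,0],[0,0,0],[0,0,0],[0,0,0]]'

```text
clock: 13.62
position: [0.5997, 0.25, 0.0684]
tool_rot: [3.107, -0.388, 0.033]
force: [-2.6, -0.0, 4.3]
grip_width: 0.0199
finger_force: 60.2
```

```bash
python3 st.py
```

```text
[-0.82  0.7   0.3   1.96  0.26  0.2  -2.41] F tool [-0.7  0.1 -5. ] M [-0.01 -0.03 -0.  ] moved [ 47.7   9.8 114.9] [ 0.01  0.01 -0.01]
```

>>> apply_moves --linear '[[0,0,0],[0,0,0],[0,0,0],[0,0,0],[0,0,0]]' --delta_rot '[[0,0,0],[0,0,0],[0,0,0],[0,0,0],[0,0,0]]'

```text
clock: 14.08
position: [0.5997, 0.25, 0.0684]
tool_rot: [3.107, -0.388, 0.034]
force: [-0.7, -0.4, 3.9]
grip_width: 0.02
finger_force: 60.2
```

>>> apply_moves --linear '[[0,0,-0.005],[0,0,-0.01],[0,0,-0.015],[0,0,-0.015],[0,0,-0.015]]' --delta_rot '[[0,0,0],[0,0,0],[0,0,0],[0,0,0],[0,0,0]]'

```text
clock: 14.5
position: [0.5991, 0.25, 0.0698]
tool_rot: [3.107, -0.388, 0.034]
force: [0.3, -0.6, 4.3]
grip_width: 0.0197
finger_force: 60.1
```

>>> apply_moves --linear '[[0,0,0],[0,0,0],[0,0,0],[0,0,0],[0,0,0]]' --delta_rot '[[0,0,0],[0,0,0],[0,0,0],[0,0,0],[0,0,0]]' --gripper 0.1

```text
clock: 14.92
position: [0.599, 0.2498, 0.0696]
tool_rot: [3.106, -0.388, 0.033]
force: [0.7, 0.3, 0.4]
grip_width: 0.047
finger_force: 0.0
```

>>> apply_moves --linear '[[0,0,0],[0,0,0],[0,0,0],[0,0,-0.02],[0,0,-0.05]]' --delta_rot '[[0,0,0],[0,0,0],[0,0,0],[0,0,0],[0,0,0]]'

```text
clock: 15.33
position: [0.5971, 0.25, 0.0744]
tool_rot: [3.106, -0.388, 0.034]
force: [-0.1, -0.3, 0.2]
grip_width: 0.0469
finger_force: 0.0
```

```bash
python3 st.py; python3 - <<'E'
from h import *
a=np.load('pics/w5.npz');c1=cv2.resize(a['p'],(480,300))
p,d,P,K,T=grab('side');c2=cv2.resize(p[200:320,200:320],(300,300),interpolation=cv2.INTER_CUBIC)
cv2.imwrite('pics/c6.png',np.hstack([c1,c2])[:,:,::-1])
E
```

```text
[-0.82  0.68  0.3   1.97  0.26  0.21 -2.41] F tool [-0.   0.3 -0.2] M [-0.04 -0.37 -0.03] moved [ 47.5  10.  108.4] [-0.01 -0.01 -0.01]
```

View pics/c6.png

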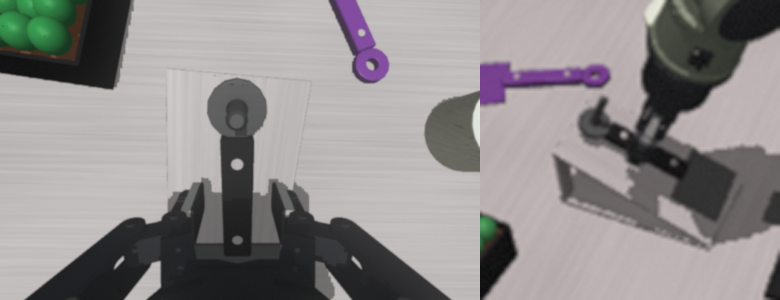

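Wrist and side views: the eye is on the peg at (237,110) of the pasted wrist frame, the handle is free between the fingers and the blade points down the slope. Retreating now.

>>> apply_moves --linear '[[0,0,-0.1],[0,0,-0.3],[0,0,-0.5],[0,0,-0.8],[0,0,-1]]' --delta_rot '[[0,0,0],[0,0,0],[0,0,0],[0,0,0],[0,0,0]]'

```text
clock: 15.85
position: [0.5585, 0.2523, 0.1692]
tool_rot: [3.107, -0.388, 0.033]
force: [1.1, 1.5, 1.1]
grip_width: 0.0469
finger_force: 0.0
```

>>> apply_moves --linear '[[0,0,-0.2],[0,0,-0.4],[0,0,-0.5],[0,0,-0.5],[0,0,-0.5]]' --delta_rot '[[0,0,0],[0,0,0],[0,0,0],[0,0,0],[0,0,0]]'

```text
clock: 16.27
position: [0.5403, 0.2537, 0.2135]
tool_rot: [3.107, -0.388, 0.034]
force: [0.7, 0.5, -1.2]
grip_width: 0.0474
finger_force: 0.0
```

>>> apply_moves --linear '[[0,0,0],[0,0,0],[0,0,0],[0,0,0],[0,0,0]]' --delta_rot '[[0,0,0],[0,0,0],[0,0,0],[0,0,0],[0,0,0]]'

```text
clock: 16.68
position: [0.5404, 0.2532, 0.2127]
tool_rot: [3.106, -0.387, 0.033]
force: [-0.4, -0.6, 0.2]
grip_width: 0.047
finger_force: 0.0
```

```bash
python3 st.py; python3 - <<'E'
from h import *
from meas import fitplane
a=np.load('pics/w5.npz');save('w7',a['p']);d,K=a['d'],a['K'];Tc=np.array(optics.camera_info('wrist')['T_tool_cam'])
v,u=np.mgrid[:400,:640];P=np.stack([(u-K[0,2])/K[0,0]*d,(v-K[1,2])/K[1,1]*d,d],-1)@Tc[:3,:3].T+Tc[:3,3]
g=a['p'].mean(-1)
m=(d>0)&(P[...,0]>-.08)&(P[...,0]<.13)&(abs(P[...,1])<.06)&(P[...,2]>.05)
c,n,k=fitplane(P[m&(g>140)],.002);print('plate',c,n,k)
H=(P-c)@n*1000;x=P[...,0]*1000
for lo in range(-120,90,15):
    q=m&(g<130)&(abs(P[...,1])<.012)&(x>lo)&(x<lo+15);
    if q.sum()>5: print(lo,np.percentile(H[q],[20,50,80]).round(1),q.sum())
E
```

```text
[-0.94  0.39  0.34  2.    0.27  0.49 -2.41] F tool [-0.3  0.6 -0.3] M [ 0.02 -0.47 -0.01] moved [ 47.5  10.1 -41.1] [-0.03 -0.02 -0.01]
plate [ 0.01681784 -0.0074579   0.1669216 ] [-0.00457357  0.00186283 -0.99998781] 8681
-90 [5.9 6.3 6.8] 85
-75 [6.5 7.2 7.8] 261
-60 [15.4 16.1 16.8] 211
-45 [16.3 17.  17.7] 245
-30 [17.4 18.1 18.8] 297
-15 [18.6 19.3 19.9] 309
0 [19.7 20.4 21. ] 310
15 [20.6 21.2 21.9] 290
30 [20.2 21.8 22.6] 375
45 [19.6 20.4 21.1] 367
60 [20.9 21.7 30. ] 468
75 [21.1 21.9 22.6] 37
```

View pics/w7.png

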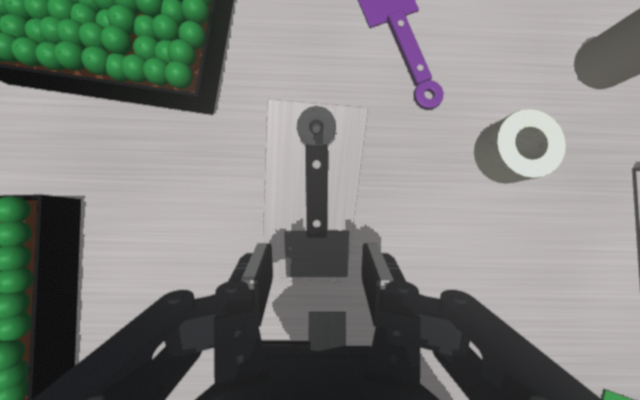

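The eye hangs at (316,127) with its top about 21 mm above the plate. That puts the underside at about 12 mm, on the collar face at 11.6 mm. The blade rests down the slope and the arm is clear.

```bash
python3 -c "
from h import *
print(workorder.job_done())"
```

```text
the job is handed in; nothing more can be done
None
```

The black scraper now hangs on the tool stand's slim peg with its blade down the slope. I pressed its eye onto the collar with about 6 N, then let go, and handed the job in about 17 s in; the verdict was not shown.

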